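Turn the back-to-front filters in a suction unit's filter bay

TASK

Pull up the spring plunger to free the clear cover of the filter bay and slide it fully open. Take out every filter cartridge whose spout points outwards, turn it end for end and push it fully home in a slot with its spout first, leaving any that is already the right way round alone; then slide the cover fully shut again so that the plunger drops back into its hole. Do not disturb the other things on the table.

Things in the scene. Friction and masses are not known exactly. Their poses are not given: they have to be found in the camera images.
- unit: stainless filter bay of a suction unit, fixed, 405 mm deep, 400 wide. Origin: on the table top, in the plane of the slot mouths, midway across the four slots; x points level into the slots, away from the robot, y left, z up. Slot block: x = 0 to 150 mm, top 75 mm above the table; rear housing 125 mm high at x = 155 to 215. Loose things standing beside the bay are to be left alone
- deck (a point): middle of the free front strip of the bay's flat steel deck, on its surface, 30 mm above the table, at bay x = -160, y = 0. The deck reaches from bay x = -215 mm to the slot block, y = -200 to 200. Two cover rails 12 mm wide, 76 mm high above the table, stand on it at y = -174 and 174, from x = -115 to 0
- cover (a joint): clear plastic sliding cover with steel edges, 125 x 372 x 4 mm, upper face 82 to 84 mm above the table. At 0, shut, it lies over the outer halves of the filters (bay x = -115 to 10). It slides level along the bay's +x, away from the robot, to 0.110 m, fully open: it then lies on the slot block and the filters are free from above. Needs about 2 N once unlocked
- plunger (a joint): lift (m) of the spring plunger that locks the cover: 0 = pin down in a hole of the left rail; from 0.010 the pin is clear; 0.014 is the end. The spring pulls down, 6 to 10 N. It rides on the cover: hold the knob up and draw it along. Let go midway, the pin rides on the rail; it drops into holes (2 mm play) at shut and at fully open, and must be pulled again to leave either
- plunger_knob (a point): middle of the black knob of the plunger: upright round head 26 mm in diameter, 16 mm high, on a 12 mm stem; the head's middle is 24 mm above the cover when the pin is down. With the cover shut it is at bay x = -70, y = 174 mm
- slot_1 (a point): centre of slot 1 (bay y = -108 mm), in the plane of its mouth, at the height of the centre of a filter lying in it (44 mm above the table). Slot: 32 mm wide, 31 high, floor flush with the deck, running along the bay's x; the case of a filter meets stops 50 mm inside, and a spout passes on between them
- slot_2 (a point): centre of slot 2 (bay y = -36 mm), in the plane of its mouth, at the height of the centre of a filter lying in it (44 mm above the table). Slot: 32 mm wide, 31 high, floor flush with the deck, running along the bay's x; the case of a filter meets stops 50 mm inside, and a spout passes on between them
- slot_3 (a point): centre of slot 3 (bay y = 36 mm), in the plane of its mouth, at the height of the centre of a filter lying in it (44 mm above the table). Slot: 32 mm wide, 31 high, floor flush with the deck, running along the bay's x; the case of a filter meets stops 50 mm inside, and a spout passes on between them
- slot_4 (a point): centre of slot 4 (bay y = 108 mm), in the plane of its mouth, at the height of the centre of a filter lying in it (44 mm above the table). Slot: 32 mm wide, 31 high, floor flush with the deck, running along the bay's x; the case of a filter meets stops 50 mm inside, and a spout passes on between them
- filter_1: white filter cartridge with grey bands: square case 140 x 28 x 28 mm, on one end a round spout 14 mm in diameter, 16 long; 90 g. Origin: centre of the case; x runs lengthwise to the spout. It may be in any slot, any side up. Home, either way round, its origin is 20 mm outside the slot mouth. Right: spout into the slot; wrong: spout outwards. May be absent
- filter_1_spout (a point): end face of the spout of filter_1, 86 mm from its origin along its x axis
- filter_2: white filter cartridge with grey bands: square case 140 x 28 x 28 mm, on one end a round spout 14 mm in diameter, 16 long; 90 g. Origin: centre of the case; x runs lengthwise to the spout. It may be in any slot, any side up. Home, either way round, its origin is 20 mm outside the slot mouth. Right: spout into the slot; wrong: spout outwards. May be absent
- filter_2_spout (a point): end face of the spout of filter_2, 86 mm from its origin along its x axis
- filter_3: white filter cartridge with grey bands: square case 140 x 28 x 28 mm, on one end a round spout 14 mm in diameter, 16 long; 90 g. Origin: centre of the case; x runs lengthwise to the spout. It may be in any slot, any side up. Home, either way round, its origin is 20 mm outside the slot mouth. Right: spout into the slot; wrong: spout outwards. May be absent
- filter_3_spout (a point): end face of the spout of filter_3, 86 mm from its origin along its x axis
- filter_4: white filter cartridge with grey bands: square case 140 x 28 x 28 mm, on one end a round spout 14 mm in diameter, 16 long; 90 g. Origin: centre of the case; x runs lengthwise to the spout. It may be in any slot, any side up. Home, either way round, its origin is 20 mm outside the slot mouth. Right: spout into the slot; wrong: spout outwards. 
- filter_4_spout (a point): end face of the spout of filter_4, 86 mm from its origin along its x axis
- jar_a: loose glass jar with black lid, 80 mm wide, 130 high, left of the bay; leave alone. Origin: middle of its underside
- carton: loose carton 70 x 50 x 30 mm, left of the bay; leave alone. Origin: middle of its underside
- dish: loose steel bowl 100 mm wide, 30 high, right of the bay; leave alone. Origin: middle of its underside
- driver: loose screwdriver 170 mm long, right of the bay; leave alone. Origin: middle of its underside
- leaflet: loose pad of paper 140 x 100 x 12 mm, left near the robot; leave alone. Origin: middle of its underside
- trap_cup: loose clear cup 48 mm wide, 50 high, right of the bay; leave alone. Origin: middle of its underside
- small_bottle: loose amber bottle 40 mm wide, 80 high, left; leave alone. Origin: middle of its underside

How it is judged:
By the outcome, as a careful person would: the job done as asked, in the order asked, and still so for the second after the job is handed in, with the robot touching nothing.
Of filter_1, filter_2, filter_3 only 2 to 3 are there at a start; the rules pass over those that are not, and their reading is None.
Once in a run the grip may slacken for a moment while it holds something.
It also fails if it takes over 210 s, if anything falls off the work surface, if the arm or the gripper's body presses on something with over 40 N, if the wrist force passes 120 N, or if a joint passes its speed limit or range.

ROBOT

A 6-joint arm with a two-finger parallel gripper is mounted at the origin on the work surface. World frame = base frame: x ahead of the robot, y to its left, z up, the work surface at z = 0. Lengths are in mm, angles in degrees, forces in N, time in s.
With the tool pointing down it reaches from about 325 to 775 mm from the base axis. Payload 5.5 kg.
Tool frame: the origin (TCP) lies at the centre of the arm's flange, where the gripper is bolted on; the fingertips stand 182 mm ahead of it and the grasp point (between the pads) lies 163 mm ahead of it; z points along the fingers, x is the direction in which the jaws open and shut, and the axes are right-handed (so a half turn about z gives the same grasp; the last joint's range is limited). The gripper opens to 88 mm and grips with 3 to 60 N. Pads are 20 mm wide; open, the fingers measure 115 mm over their backs; the gripper's body (75 mm by 178 mm) begins 61 mm behind the grasp point.
Start: joints at [-75.671, 5.22, 70.514, -0, 104.267, -3.249], TCP at [181.206, -571.999, 404.631] pointing down, gripper open.
Joint ranges: [-164.24, 164.24], [-49.07, 125.15], [9.68, 141.18], [-86.29, 266.29], [3.28, 154.24], [-151.56, 151.56]. Speed limits (degrees/s): [147.25, 147.25, 172.46, 180, 180, 180].

INTERFACE

Orientations are given as a 3x3 rotation matrix whose columns are the frame's x, y, z axes.
In Python, from station import ctrl gives the robot as it stands. The module is installed in compiled form; this text tells all that it offers. Calls block until the motion is done:
- ctrl.move_ptp(position, orientation): joint-space move of the TCP to a pose.
- ctrl.servo_line(position, orientation=None, speed=150, stop_force=None): straight line of the TCP; orientation=None keeps the orientation; speed is the mean speed in mm/s. With stop_force (N) it stops when the force on the tool has changed by that much, and returns True; else False.
- ctrl.move_joints(angles): joint-space move.
- ctrl.command_gripper(opening): opening from 0.0 (shut) to 1.0 (fully open); the grip force is fixed at half the most; returns when the fingers have stopped.
- ctrl.hold(seconds).
- ctrl.inverse_kinematics(position, orientation): joint angles nearest the present ones, or None.
- ctrl.state(): the state.
- ctrl.read_camera(name): name is "scene" or "top"; returns (picture, depth): 400x640x3 uint8, red, green, blue; 400x640 float32, mm along the optical axis (not along the pixel's ray), 0 where there is no reading.
- ctrl.calibration(name): a dict with "camera_matrix" (3x3 intrinsics, pixels), "k1" (the pictures are not rectified: a ray, as slopes to the right and down, at radius r is drawn at 1 + k1 r^2 times it, then the intrinsics apply), "R" (3x3) and "t" (3): a world point X has camera coordinates R X + t. Camera axes: x right, y down, z forward; pixel columns grow to the right and rows downward; lengths in mm; the calibration is good to about 2 mm. A picture is of the moment at which its call begins. calibration takes no time and is no camera call.
A pose or a line that the arm cannot do raises ctrl.PlanningError and nothing moves.
- ctrl.close_job(): hands the job in, once; it reports no verdict.
The state is a dict: "time_s": time; "joint_pos": joint angles; "qd": joint speeds; "tau": joint torques, N m; "tool_pos": TCP position; "eef_rot": TCP orientation; "force": force on the tool from outside, world axes, zero at the start; "ft_torque": the same for the moment, N m; "gripper_width": opening from 0.0 (shut) to 1.0 (fully open).
Only numpy, scipy, OpenCV 4.12 (cv2) and the standard library are available. Lean on these libraries where they do the work, as an engineer would, in place of code of your own. Each camera call takes 0.05 s, during which the arm holds its last target. There are 200 camera calls.

## Working session

There is one attempt and no reset: what is moved stays moved. The work goes in short steps, each a Python script; the robot and the scene stay as the last script left them, time stands still between calls to the robot, and variables do not carry over. Pictures are saved under pics/ and viewed, about 12 in all and at most 16, crops included, and the job is handed in when it is done.

```bash
ls; mkdir -p pics; python3 - <<'E'
from station import ctrl
import cv2,numpy as np
for n in("scene","top"):
    p,d=ctrl.read_camera(n); cv2.imwrite(f"pics/{n}0.png",p[:,:,::-1]); np.save(f"{n}0.npy",d)
    c=ctrl.calibration(n); print(n,c, "campos",-c["R"].T@c["t"])
print(ctrl.state())
E
```

```text
pics
scene {'camera_matrix': array([[510.16363196,   0.        , 321.01270016],
       [  0.        , 510.16363196, 202.33934528],
       [  0.        ,   0.        ,   1.        ]]), 'k1': -0.07722355068997701, 'R': array([[ 0.03048889,  0.99931758, -0.02085207],
       [ 0.61452633, -0.03519399, -0.78811089],
       [-0.78830693,  0.01121448, -0.61517999]]), 't': array([ -84.51902282, -230.35473907, 1761.60380793])} campos [1532.82043545   56.59877862  900.39593405]
top {'camera_matrix': array([[467.80306605,   0.        , 317.95427365],
       [  0.        , 467.80306605, 190.70870001],
       [  0.        ,   0.        ,   1.        ]]), 'k1': 0.044168595831081674, 'R': array([[ 0.01464295, -0.99985553, -0.00863157],
       [-0.98458394, -0.01291343, -0.17443538],
       [ 0.17429872,  0.01105275, -0.98463079]]), 't': array([  67.68552951,  525.18455397, 1441.45080317])} campos [ 264.85413486   58.52568722 1511.49184443]
{'time_s': 0.1, 'joint_pos': array([-7.56714149e+01,  5.25819859e+00,  7.05736832e+01,  1.33434242e-03,
        1.04265935e+02, -3.24794606e+00]), 'qd': array([ 0.00910146, -0.06361059, -0.15932179, -0.01022237, -0.00787164,
        0.12223491]), 'tau': array([ 2.60194312e-03, -4.47860062e+01, -4.07568920e+01,  6.99294708e-02,
        2.84866558e-02, -1.09279847e-04]), 'tool_pos': array([ 181.21032069, -572.03868226,  403.63868702]), 'eef_rot': array([[ 3.01984542e-01, -9.53312738e-01, -4.00638512e-04],
       [-9.53311300e-01, -3.01984784e-01,  1.65969805e-03],
       [-1.70319803e-03, -1.19269936e-04, -9.99998542e-01]]), 'force': array([ 0.22914087,  0.61263935, -0.13449723]), 'ft_torque': array([-0.00892789, -0.02914621,  0.03486505]), 'gripper_width': 0.9996923263071182}
```

View pics/scene0.png

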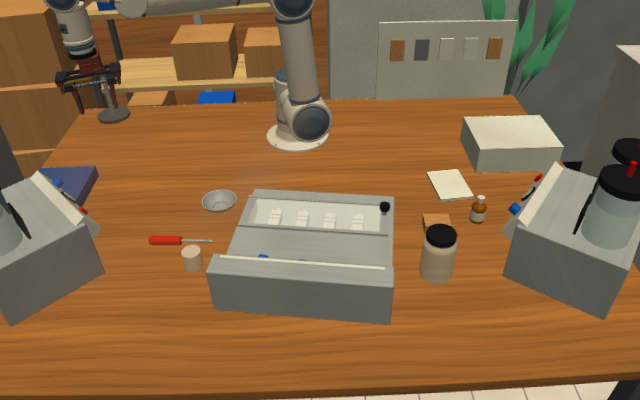

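View pics/top0.png

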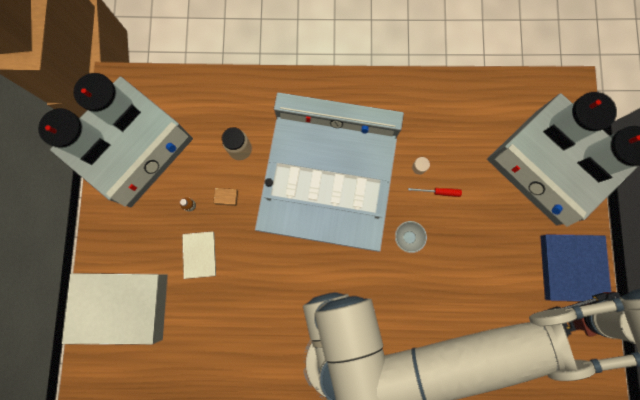

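```bash
cat > h.py <<'E'
from station import ctrl
import cv2,numpy as np
def ray(n,u,v):
    c=ctrl.calibration(n);K=c["camera_matrix"]
    a=cv2.undistortPoints(np.array([[[u,v]]],float),K,np.array([c["k1"],0,0,0,0.]))[0,0]
    return -c["R"].T@c["t"], c["R"].T@np.array([a[0],a[1],1.])
def onz(n,u,v,z):
    o,d=ray(n,u,v); return o+d*(z-o[2])/d[2]
def proj(n,X):
    c=ctrl.calibration(n)
    return cv2.projectPoints(np.array([X],float),cv2.Rodrigues(c["R"])[0],c["t"],c["camera_matrix"],np.array([c["k1"],0,0,0,0.]))[0][0,0]
def snap(n,name,box=None,s=1):
    p,d=ctrl.read_camera(n)
    im=p[:,:,::-1]
    if box: x0,y0,x1,y1=box; im=im[y0:y1,x0:x1]
    cv2.imwrite("pics/"+name,cv2.resize(im,None,fx=s,fy=s,interpolation=cv2.INTER_CUBIC)); return p,d
E
python3 - <<'E'
from h import *
t=cv2.imread("pics/top0.png")[85:258,245:412]; s=cv2.imread("pics/scene0.png")[180:325,200:405]
cv2.imwrite("pics/c1.png",cv2.resize(t,None,fx=3.4,fy=3.4,interpolation=cv2.INTER_CUBIC))
cv2.imwrite("pics/c2.png",cv2.resize(s,None,fx=3.8,fy=3.8,interpolation=cv2.INTER_CUBIC))
E
```

```text
(no output)
```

View pics/c1.png

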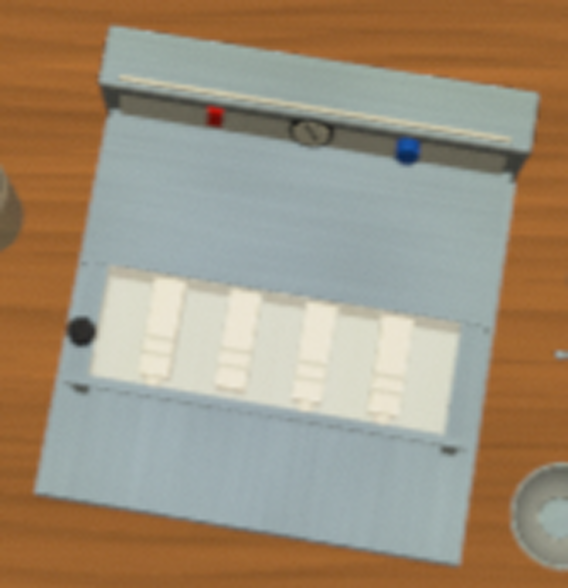

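View pics/c2.png

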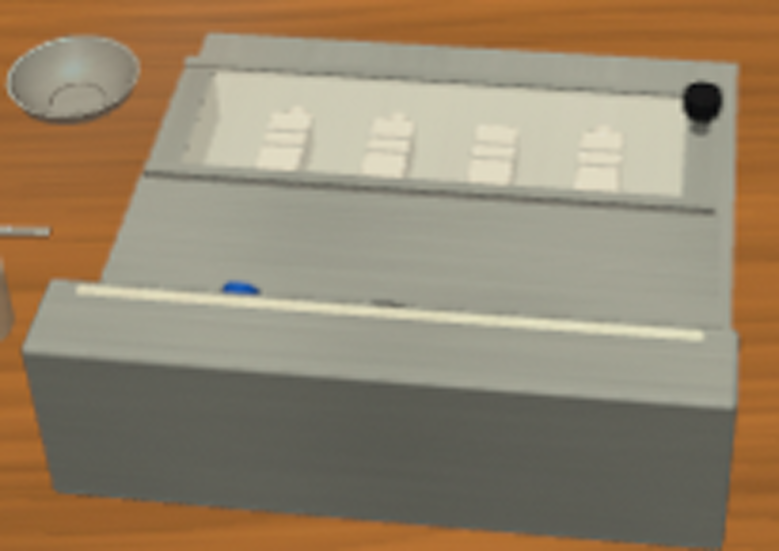

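```bash
python3 - <<'E'
from h import *
f=lambda x,y:(245+(x+.5)/3.4-.5,85+(y+.5)/3.4-.5)
g=lambda x,y:(200+(x+.5)/3.8-.5,180+(y+.5)/3.8-.5)
pts={}
for nm,p,z in [("FL",(35,492),30),("FR",(461,564),30),("knob",(81,331),108),("HL",(109,27),125),("HR",(538,95),125),("blkL",(108,113),75),("covFL",(62,380),84),("covFR",(464,449),84),("covBL",(82,263),84),("covBR",(490,329),84)]:
    X=onz("top",*f(*p),z); pts[nm]=X; print(nm,X.round(1))
for nm,p,z in [("s_knob",(702,103),108),("s_HL",(736,407),125),("s_HR",(24,351),125),("s_FL?",(738,63),30),("s_HfR",(57,281),125)]:
    print(nm,onz("scene",*g(*p),z).round(1))
# knob by mask and triangulation
rs=[]
for n,(x0,y0,x1,y1) in {"top":(255,170,285,195),"scene":(370,192,400,218)}.items():
    im=cv2.imread(f"pics/{n}0.png")[y0:y1,x0:x1].max(2); m=(im<55).astype(np.uint8); k,l,st,ce=cv2.connectedComponentsWithStats(m)
    i=1+np.argmax(st[1:,4]); print(n,st[i],ce[i]+[x0,y0]); u=ce[i]+[x0,y0]; rs.append(ray(n,*u)); print(onz(n,*u,109))
(o1,d1),(o2,d2)=rs
s=np.linalg.lstsq(np.c_[d1,-d2],o2-o1,rcond=None)[0]; print("tri",o1+d1*s[0],o2+d2*s[1])
# rigid fit
B={"FL":(-215,200),"FR":(-215,-200),"knob":(-70,174),"covFL":(-115,186),"covFR":(-115,-186),"covBL":(10,186),"covBR":(10,-186)}
A=np.array([B[k] for k in B],float);W=np.array([pts[k][:2] for k in B])
a=A-A.mean(0);w=W-W.mean(0); th=np.arctan2((a[:,0]*w[:,1]-a[:,1]*w[:,0]).sum(),(a*w).sum()); R=np.array([[np.cos(th),-np.sin(th)],[np.sin(th),np.cos(th)]])
t=W.mean(0)-R@A.mean(0); print("th",np.degrees(th),"t",t); print(dict(zip(B,(W-(A@R.T+t)).round(1).tolist())))
for k in("HL","HR"):print(k,R.T@(pts[k][:2]-t))
E
```

```text
FL [400.1 273.1  30. ]
FR [ 339.1 -123.    30. ]
knob [538.4 226.  108. ]
HL [819.6 207.4 125. ]
HR [ 758.7 -184.6  125. ]
blkL [754.4 211.3  75. ]
covFL [497.4 244.7  84. ]
covFR [ 439.2 -120.1   84. ]
covBL [606.9 230.   84. ]
covBR [ 549.7 -144.7   84. ]
s_knob [544.2 228.1 108. ]
s_HL [826.9 209.3 125. ]
s_HR [ 765.8 -181.   125. ]
s_FL? [401.2 277.6  30. ]
s_HfR [ 709.8 -169.8  125. ]
top [11  9  6  7 35] [268.42857143 182.22857143]
[537.45281972 225.99432438 109.        ]
scene [10 10 10 10 81] [384.37037037 206.38271605]
[544.07461981 228.04829834 109.        ]
tri [538.37663241 226.56186069 104.24707992] [538.5413616  229.00777089 104.57115896]
th -8.92730355181764 t [577.88622435  43.42167855]
{'FL': [3.6, -1.3], 'FR': [4.7, -2.2], 'knob': [2.6, -0.2], 'covFL': [4.3, -0.4], 'covFR': [3.8, 2.4], 'covBL': [-9.7, 4.4], 'covBR': [-9.2, -2.8]}
HL [213.35040765 199.49345723]
HR [ 214.02606882 -197.19071695]
```

```bash
cat >> h.py <<'E'
import json,os
def setbay(t,th): json.dump([*map(float,t),float(th)],open("bay.json","w"))
def bay(): return json.load(open("bay.json"))
def RB():
    c,s=np.cos(np.radians(bay()[2])),np.sin(np.radians(bay()[2])); return np.array([[c,-s,0],[s,c,0],[0,0,1.]])
def W(x,y,z): b=bay(); return RB()@np.array([x,y,z],float)+[b[0],b[1],0]
def ori(yaw):  # tool x axis at yaw (deg) in bay frame, z down
    a=np.radians(yaw); x=RB()@[np.cos(a),np.sin(a),0]; z=np.array([0,0,-1.]); return np.c_[x,np.cross(z,x),z]
def tcp(x,y,z): return W(x,y,z+163)   # grasp point in bay coords -> TCP
def where():
    s=ctrl.state(); b=bay(); p=s["tool_pos"]-[b[0],b[1],163]; return RB().T@p
def fb(): return (RB().T@ctrl.state()["force"]).round(1)
def line(x,y,z,yaw=None,**k): return ctrl.servo_line(tcp(x,y,z),None if yaw is None else ori(yaw),**k)
def rep(m): s=ctrl.state(); print(m,"t%.1f"%s["time_s"],"bay",where().round(1),"F",fb(),"w%.3f"%s["gripper_width"])
E
python3 - <<'E'
from h import *
from scipy.optimize import least_squares
f=lambda x,y:(245+(x+.5)/3.4-.5,85+(y+.5)/3.4-.5)
g=lambda x,y:(200+(x+.5)/3.8-.5,180+(y+.5)/3.8-.5)
O=[("top",f(35,492),(-215,200,30)),("top",f(461,564),(-215,-200,30)),("top",f(81,331),(-70,174,112)),("top",f(109,27),(215,200,125)),("top",f(538,95),(215,-200,125)),
("top",f(62,380),(-115,186,84)),("top",f(464,449),(-115,-186,84)),("scene",g(702,103),(-70,174,108)),("scene",g(736,407),(215,200,125)),("scene",g(24,351),(215,-200,125)),("scene",g(738,63),(-215,200,30)),("scene",g(57,281),(155,-200,125))]
def r(p):
    setbay(p[:2],p[2]); return np.concatenate([proj(n,W(*X))-u for n,u,X in O])
s=least_squares(r,[580,43,-8.9],loss="soft_l1"); print(s.x); print(r(s.x).reshape(-1,2).round(1).tolist())
for nm in [("knob",-70,174,108,0),("knob",-70,174,108,180),("ko",40,174,108,0),("ko",40,174,108,180)]+[(f"s{i}",x,y,51,w) for i,y in((1,-108),(4,108)) for x in(-190,-20) for w in(90,-90)]:
    q=ctrl.inverse_kinematics(tcp(*nm[1:4]),ori(nm[4])); print(nm,None if q is None else np.round(q))
E
```

```text
[582.21083736  45.35101294  -8.69038668]
[[-0.8, 0.0], [-1.0, -0.1], [-0.8, -0.6], [-1.0, -1.6], [0.1, -1.8], [-0.6, 0.2], [0.3, -0.4], [-0.3, -1.2], [0.5, -0.7], [-1.7, -0.4], [-0.8, -0.3], [-2.4, -1.3]]
('knob', -70, 174, 108, 0) [20.  4. 86. -0. 91. 28.]
('knob', -70, 174, 108, 180) None
('ko', 40, 174, 108, 0) [15. 19. 69. -0. 93. 24.]
('ko', 40, 174, 108, 180) None
('s1', -190, -108, 51, 90) [-10. -29. 119.  -0.  89. -91.]
('s1', -190, -108, 51, -90) [-10. -29. 119.  -0.  89.  89.]
('s1', -20, -108, 51, 90) [-10.   0.  95.  -0.  85. -91.]
('s1', -20, -108, 51, -90) [-10.   0.  95.  -0.  85.  89.]
('s4', -190, 108, 51, 90) [ 19. -16. 110.  -0.  86. -62.]
('s4', -190, 108, 51, -90) [ 19. -16. 110.  -0.  86. 118.]
('s4', -20, 108, 51, 90) [ 12.   8.  87.  -0.  85. -70.]
('s4', -20, 108, 51, -90) [ 12.   8.  87.  -0.  85. 110.]
```

```bash
python3 - <<'E'
from h import *
ctrl.move_ptp(tcp(-70,174,220),ori(0)); ctrl.command_gripper(0.6)
ctrl.servo_line(tcp(-70,174,140)); rep("hover")
print(line(-70,174,110,speed=60,stop_force=8)); rep("down")
ctrl.command_gripper(0.0); rep("closed")
snap("scene","k_s.png",(300,150,460,270),4)
E
```

```text
hover t4.6 bay [-69.9 174.1 140.9] F [-0.1 -0.2  1.5] w0.600
False
down t5.2 bay [-70.  174.  109.8] F [-0.2  0.5 -0.3] w0.601
closed t5.8 bay [-69.6 174.  110.4] F [ 4.4  1.  -0.2] w0.293
```

View pics/k_s.png

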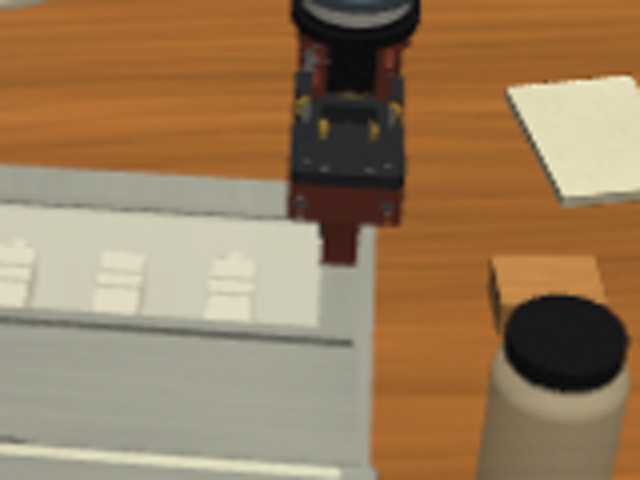

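The gripper (≈(348,200) in the crop) holds the knob: 25.8 mm gap = the 26 mm head. Lift and slide next.

```bash
python3 - <<'E'
from h import *
p=where()
line(-69.6,174,110+12.7,speed=30); rep("lifted")
if ctrl.state()["gripper_width"]<.25: raise SystemExit
print(line(-20,174,122.7,speed=60,stop_force=15)); rep("mid")
print(line(44,174,122.7,speed=60,stop_force=12)); rep("end")
snap("top","o_t.png",(245,85,412,258),3.4)
E
```

```text
lifted t6.4 bay [-69.2 174.1 120.6] F [ 8.2  2.7 -8.8] w0.286
False
mid t7.4 bay [-19.7 173.9 122.9] F [  1.2   1.4 -10.3] w0.288
True
end t8.3 bay [ 41.6 174.  119.1] F [ 1.5  2.2 -9.3] w0.292
```

View pics/o_t.png

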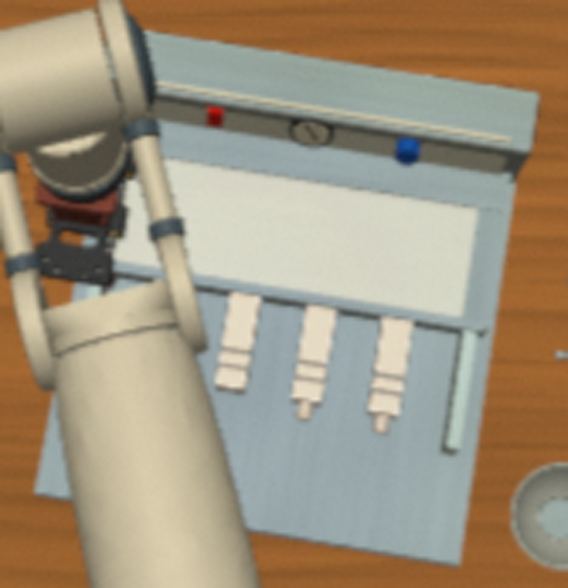

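```bash
python3 - <<'E'
from h import *
rep("now")
line(41.6,174,109.5,speed=30); rep("low")
ctrl.command_gripper(0.6); rep("rel")
line(41.6,174,150,speed=100)
ctrl.move_ptp(tcp(-60,108,150),ori(90)); rep("hover4")
ctrl.command_gripper(0.55)
p,d=snap("scene","o_s.png",(200,180,420,325),3.6)
m=(p[170:240,370:410].max(2)<55).astype(np.uint8);k,l,st,ce=cv2.connectedComponentsWithStats(m);print(st[1:],ce[1:]+[370,170],"expected",proj("scene",W(41,174,108)))
E
```

```text
now t8.4 bay [ 41.4 174.  118. ] F [ 1.7  2.4 -9.4] w0.283
low t8.8 bay [ 41.8 174.2 110.4] F [ 0.1  2.1 -2. ] w0.288
rel t9.4 bay [ 41.6 173.9 109.5] F [ 0.  -0.4 -0.1] w0.601
hover4 t11.4 bay [-59.9 108.1 149.6] F [-0.7  0.5 -0.2] w0.601
[[ 0  0 10 10 95]
 [21  0  6  1  6]
 [ 9 60 10 10 85]] [[374.73684211 174.63157895]
 [393.5        170.        ]
 [383.22352941 235.        ]] expected [382.88374014 234.9623835 ]
```

View pics/o_s.png

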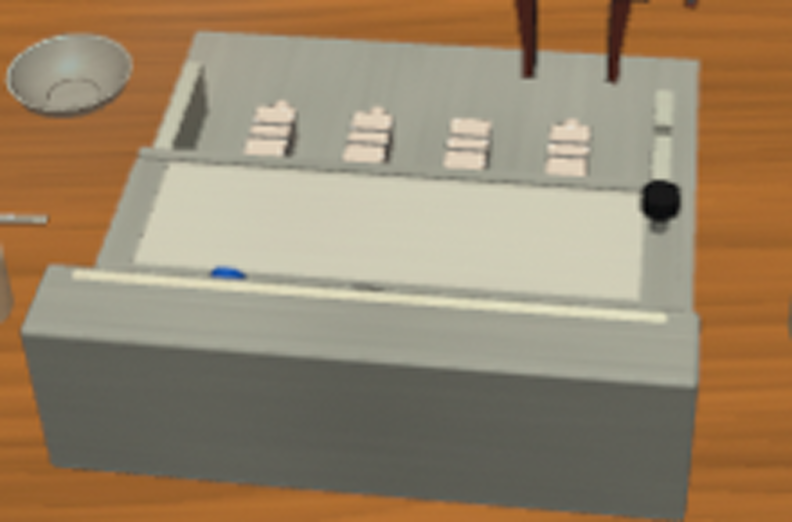

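The cover is open and the knob is seated (crop (660,200), matching the prediction within 0.4 px). Spouts point out in slots 1, 2 and 4, while slot 3 is right. Next, filter 4.

```bash
python3 - <<'E'
from h import *
b=bay(); o=W(1.0,0,0); setbay(o[:2],b[2])
line(-21,108,90,speed=120); rep("above")
print(line(-21,108,51.5,speed=60,stop_force=8)); rep("down")
ctrl.command_gripper(0.0); ctrl.hold(.2); rep("closed")
line(-21,108,53,speed=20); rep("lift")
print(line(-80,108,53,speed=60,stop_force=15)); rep("out")
E
```

```text
above t12.5 bay [-20.9 108.1  90.4] F [0.4 0.4 0. ] w0.550
False
down t13.3 bay [-20.9 108.   51.6] F [-1.2  0.7  0.3] w0.549
closed t14.0 bay [-20.9 108.   51.8] F [-0.2 -0.8  2.4] w0.319
lift t14.2 bay [-21.1 108.   52.7] F [ 0.2  0.  -1.2] w0.318
False
out t15.3 bay [-79.8 108.   53.1] F [ 0.3  0.5 -1.9] w0.317
```

```bash
cat >> h.py <<'E'
def turn():
    q=np.array(ctrl.state()["joint_pos"]); q[5]+=180 if q[5]<0 else -180; ctrl.move_joints(q)
E
python3 - <<'E'
from h import *
line(-192,108,55,speed=120); rep("front")
turn(); rep("turned")
print(ctrl.state()["eef_rot"][:,0],ori(-90)[:,0])
line(-115,108,54,-90,speed=120); rep("pre")
p,d=snap("scene","t4.png",(280,150,420,270),4)
p,d=ctrl.read_camera("top"); cv2.imwrite("pics/t4t.png",p[:,:,::-1])
E
```

```text
front t16.4 bay [-191.6  108.    55.1] F [-0.7  0.1 -0.7] w0.316
turned t19.1 bay [-191.6  108.    55.1] F [ 0.4 -0.1 -1.1] w0.315
[-1.50940625e-01 -9.88542828e-01 -7.09198709e-05] [-0.15109496 -0.98851925  0.        ]
pre t19.9 bay [-115.3  108.    53.7] F [-0.3 -0.8 -1.7] w0.312
```

View pics/t4.png

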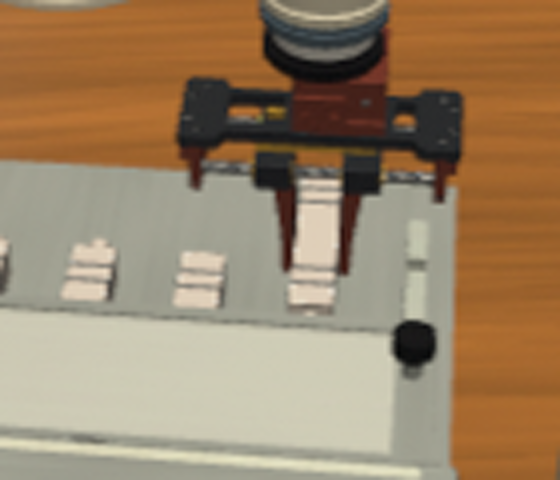

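Filter 4 is turned, with its spout now toward the slot (crop (312,312)). Inserting it.

```bash
python3 - <<'E'
from h import *
print(line(-75,108,53,speed=60,stop_force=10)); rep("a")
print(line(-40,108,53,speed=40,stop_force=10)); rep("b")
print(line(-12,108,52.5,speed=30,stop_force=14)); rep("c")
E
```

```text
False
a t20.8 bay [-75.  108.   52.8] F [-0.1  0.4 -0.5] w0.319
False
b t21.8 bay [-40.1 108.   52.9] F [ 0.2  0.9 -0.9] w0.316
True
c t22.5 bay [-19.5 108.   51.8] F [0.2 0.4 1.7] w0.316
```

```bash
cat >> h.py <<'E'
def seat(y):  # free the filter, then push on its outer end with shut fingers
    ctrl.command_gripper(0.5); rep("open")
    line(where()[0],y,95,speed=120); line(-130,y,95,speed=150); ctrl.command_gripper(0.0)
    line(-130,y,55,speed=120); ctrl.hold(.2)
    r=line(-92,y,55,speed=25,stop_force=12); rep("seat %s"%r)
    line(-125,y,55,speed=120); line(-125,y,95,speed=150)
E
python3 - <<'E'
from h import *
print(line(-12,108,51.5,speed=20,stop_force=14)); rep("push")
seat(108)
E
```

```text
True
push t22.8 bay [-18.4 108.2  51.8] F [-1.9 -0.4  4.2] w0.316
open t23.3 bay [-18.9 108.1  50.7] F [-1.2 -0.2 -0.1] w0.502
seat True t27.3 bay [-98.9 108.   54.4] F [-0.3  0.2 -0.3] w0.003
```

```bash
cat >> h.py <<'E'
def take(y,yaw,pic):
    line(-60,y,95,speed=200); ctrl.command_gripper(0.55)
    line(-21,y,90,yaw,speed=120); print(line(-21,y,51.5,speed=60,stop_force=8))
    ctrl.command_gripper(0.0); ctrl.hold(.2); rep("closed")
    line(-21,y,53,speed=20); print(line(-80,y,53,speed=60,stop_force=15)); rep("out")
    line(-192,y,55,speed=120); rep("front"); turn(); rep("turned")
    line(-115,y,54,-yaw,speed=120); rep("pre")
    snap("scene",pic,(240,150,400,270),4)
def put(y):
    for x,z,v,f in((-75,53,60,10),(-40,53,40,10)):
        r=line(x,y,z,speed=v,stop_force=f); rep(r)
        if r: return False
    r=line(-12,y,52.5,speed=30,stop_force=14); rep(r)
    if where()[0]<-24: return False
    print(line(-12,y,51.5,speed=20,stop_force=14)); rep("push"); return True
E
python3 - <<'E'
from h import *
yaw=-90
take(-36,yaw,"t2.png")
E
```

```text
False
closed t31.8 bay [-20.9 -36.   51.9] F [ 0.6 -1.5  2.3] w0.314
False
out t33.2 bay [-79.8 -36.   53.1] F [ 0.6 -0.5 -0.9] w0.315
front t34.3 bay [-191.7  -36.    55.1] F [ 0.2  0.5 -1.1] w0.318
turned t36.9 bay [-191.6  -36.    55.1] F [ 0.4 -0.5 -0.5] w0.315
pre t37.7 bay [-115.3  -36.    53.7] F [ 0.5 -0.2 -1.1] w0.315
```

View pics/t2.png

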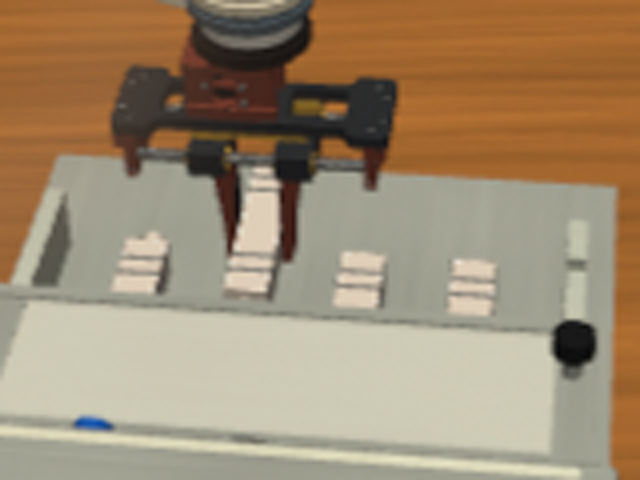

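Filter 4 is home ((472,285), level with filter 3). Filter 2 is turned and held in line with its slot at (250,240).

```bash
python3 - <<'E'
from h import *
if put(-36):
    seat(-36)
    take(-108,90,"t1.png")
E
```

```text
False t38.6 bay [-75.1 -36.   52.8] F [ 0.7  0.5 -0.7] w0.315
False t39.6 bay [-40.1 -36.   52.9] F [ 0.1  0.5 -1.9] w0.315
True t40.3 bay [-20.3 -36.   51.8] F [0.3 0.7 2.7] w0.319
True
push t40.6 bay [-19.3 -35.9  51.7] F [-1.5 -1.   4.7] w0.319
open t41.0 bay [-19.8 -36.   50.8] F [-0.3  0.2  0. ] w0.501
seat True t45.0 bay [-99.4 -36.   54.4] F [ 0.4  0.6 -0.6] w0.008
False
closed t49.2 bay [ -20.9 -108.    51.8] F [-0.5 -1.3  3. ] w0.320
False
out t50.6 bay [ -79.8 -108.    53.1] F [-0.3 -0.3 -1.1] w0.319
front t51.7 bay [-191.7 -108.    55.1] F [ 1.  -0.2 -1.3] w0.313
turned t54.4 bay [-191.7 -108.    55.1] F [ 0.3  0.  -1. ] w0.316
pre t55.2 bay [-115.3 -108.    53.7] F [-0.   0.9 -0.8] w0.318
```

View pics/t1.png

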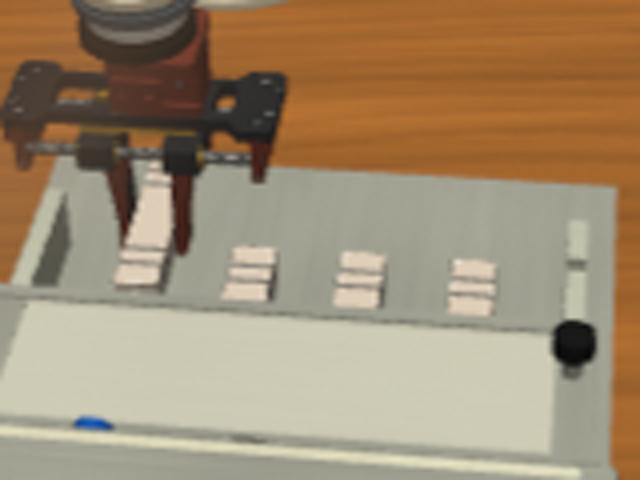

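Filters 2, 3 and 4 are in and aligned ((250,272), (360,280), (472,285)). Filter 1 is turned at (145,240).

```bash
python3 - <<'E'
from h import *
if put(-108):
    seat(-108)
    ctrl.move_ptp(tcp(40,130,180),ori(0)); ctrl.command_gripper(0.6)
    line(40.6,174,140); snap("top","chk.png",(245,85,412,258),3.4)
    print(line(40.6,174,110,speed=60,stop_force=8)); ctrl.command_gripper(0.0); rep("closed")
    line(40.6,174,123,speed=30); rep("lifted")
E
```

```text
False t56.0 bay [ -75.1 -108.    52.8] F [ 0.   0.4 -0.7] w0.317
False t57.0 bay [ -40.1 -108.    52.9] F [-0.2  0.2 -1. ] w0.316
True t57.7 bay [ -20.7 -108.    51.7] F [ 1.3 -0.4  2.9] w0.317
True
push t58.0 bay [ -19.6 -107.9   51.7] F [-1.2  0.6  4.2] w0.317
open t58.5 bay [ -20.1 -108.    50.8] F [ 0.2 -0.1  0.8] w0.501
seat True t62.5 bay [ -99.7 -108.    54.5] F [-0.2  0.8 -0.1] w0.005
False
closed t67.2 bay [ 40.2 174.1 110.4] F [-4.8 -0.6  3.8] w0.289
lifted t67.7 bay [ 40.3 174.1 121.8] F [ -2.9   2.4 -10.2] w0.287
```

View pics/chk.png

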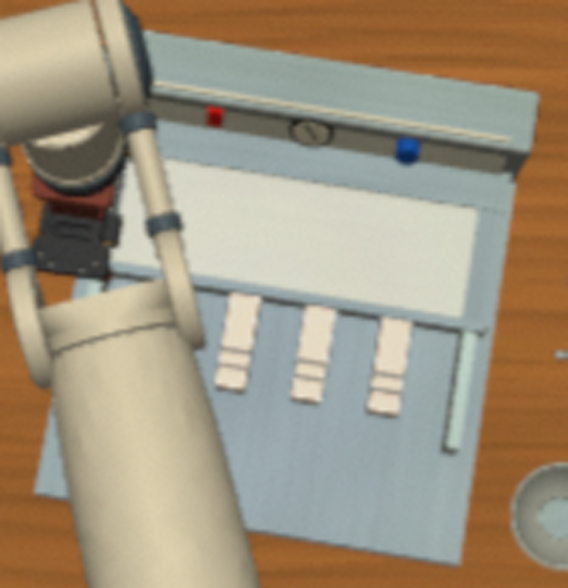

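All filters have plain ends outward, in one line. Knob lifted; sliding shut.

```bash
python3 - <<'E'
from h import *
print(line(-10,174,122.8,speed=60,stop_force=15)); rep("mid")
print(line(-75,174,122.8,speed=60,stop_force=12)); rep("end")
x=where()[0]
line(x,174,109.5,speed=30); rep("low")
ctrl.command_gripper(0.6); ctrl.hold(.3); rep("rel")
E
```

```text
False
mid t68.7 bay [-10.2 174.1 122.6] F [ -1.6   3.9 -10.2] w0.286
True
end t69.7 bay [-70.9 174.2 121.8] F [  7.    2.3 -11.2] w0.291
low t70.2 bay [-70.5 174.  111.2] F [ 4.6  5.4 -7.4] w0.286
rel t71.1 bay [-70.9 174.  109.4] F [-0.4  0.3 -0.3] w0.599
```

```bash
python3 - <<'E'
from h import *
x=where()[0]
print(line(x+25,174,109.5,speed=25,stop_force=7)); rep("push test")
line(-70.5,174,109.5,speed=60); line(-70.5,174,160,speed=120)
ctrl.move_joints([-75.671,5.22,70.514,0,104.267,-3.249])
p,d=snap("scene","f_s.png",(200,180,405,325),3.8); pt,_=snap("top","f_t.png")
for im,(x0,y0,x1,y1) in((p,(370,192,400,218)),(pt,(255,170,285,195))):
    m=(im[y0:y1,x0:x1].max(2)<55).astype(np.uint8);k,l,st,ce=cv2.connectedComponentsWithStats(m);i=1+np.argmax(st[1:,4]);print(ce[i]+[x0,y0])
rep("home")
E
```

```text
True
push test t71.8 bay [-53.6 174.  108.9] F [-0.3  0.6  1.3] w0.598
[384.30379747 207.11392405]
[268.57575758 181.57575758]
home t76.0 bay [-303.5 -670.5  241.6] F [-0.5  1.1 -0.3] w0.598
```

View pics/f_s.png

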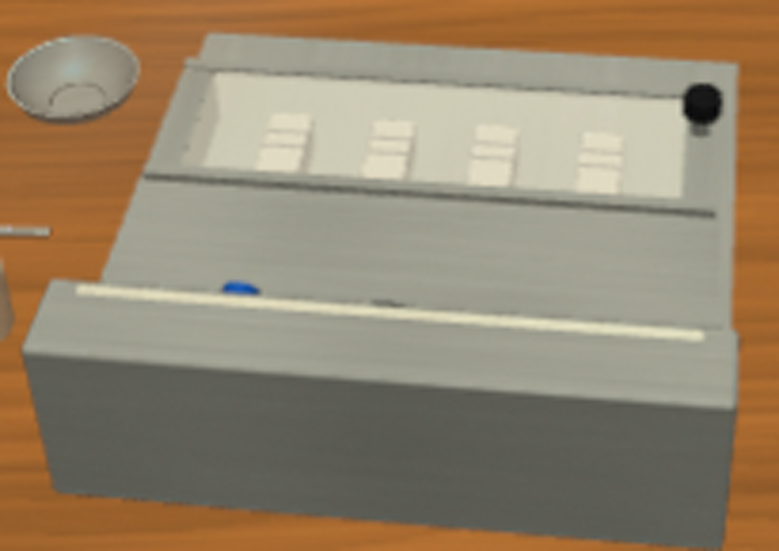

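View pics/f_t.png

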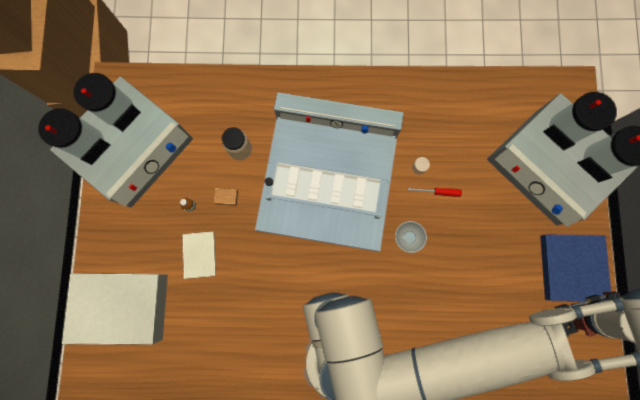

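The pin holds (the push test stopped), but both views put the knob about 2 mm inward: my test took up the hole's play. Nudging it back to fully shut.

```bash
python3 - <<'E'
from h import *
ctrl.move_ptp(tcp(-70.5,174,180),ori(0)); line(-70.5,174,140); print(line(-70.5,174,109.5,speed=60,stop_force=8))
print(line(-95,174,109.5,speed=20,stop_force=8)); rep("nudge")
line(-70.5,174,109.5,speed=60); line(-70.5,174,180,speed=120)
ctrl.move_joints([-75.671,5.22,70.514,0,104.267,-3.249]); ctrl.hold(.5)
p,d=ctrl.read_camera("scene"); pt,_=ctrl.read_camera("top")
for im,(x0,y0,x1,y1) in((p,(370,192,400,218)),(pt,(255,170,285,195))):
    m=(im[y0:y1,x0:x1].max(2)<55).astype(np.uint8);k,l,st,ce=cv2.connectedComponentsWithStats(m);i=1+np.argmax(st[1:,4]);print(st[i],ce[i]+[x0,y0])
a=cv2.imread("pics/top0.png")[:,:,::-1]; d=cv2.absdiff(np.ascontiguousarray(a),pt).max(2); d[260:]=0
n,l,st,ce=cv2.connectedComponentsWithStats((d>40).astype(np.uint8)); print([(s[4],c.round().tolist()) for s,c in zip(st[1:],ce[1:]) if s[4]>2])
rep("home")
E
```

```text
False
True
nudge t80.9 bay [-84.3 173.9 109.7] F [2.7 0.2 1.5] w0.598
[10 10 10 10 80] [384.4   206.325]
[11  9  6  7 34] [268.44117647 182.32352941]
[]
home t85.7 bay [-304.2 -670.9  241.6] F [-0.1 -0.5 -1. ] w0.598
```

```bash
python3 -c "
from station import ctrl
ctrl.close_job()"
```

```text
the job is handed in; nothing more can be done
```

The job is done and handed in at about 86 s of the 210 s allowed. All four slots held a filter. I turned the three with spouts outwards (slots 1, 2 and 4) and pushed them home spout first. The one in slot 3 was already right, so I left it alone.

- **Filters:** a push on the outer end of each turned filter met a firm stop within 0.8 mm of the same depth. The final pictures show no spouts outward and all four ends in line.
- **Cover:** a 7 N push test on the knob met a firm stop, which I take to mean the pin is in its hole. That test moved the cover about 2 mm inward within the hole's play, so I nudged it back. The knob is now within 0.1 px of its starting position in both cameras.
- **Other things on the table:** comparing the top view before and after, above the part hidden by the arm, shows no change.
- **Position estimate:** the two cameras disagreed by up to about 6 mm on where the bay was. I fitted both together and shifted the result 1 mm by contact. No check failed after that.

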